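# Run a half charge of plug balls into the pail

## Task

Hang the blue pail by its handle on the two-pronged hook under the spout of the ball magazine, then slide the spring-loaded gate by its red knob to half travel, no farther, so that the one lane this uncovers empties into the pail and the other lane stays full. Finish while still holding the gate steady at half travel against its spring, with the pail hanging free and everything else on the bench left where it stands.

Things in the scene. Friction and masses are not known exactly. Their poses are not given: they have to be found in the camera images.
- magazine: two-lane ball magazine bolted to the bench: grey column, 150 x 130 mm foot, sloping steel trough on top. Origin on the bench, 12 mm in front of the column's axis. Own -x: to the spout and hook, towards the robot within 0.25 rad; +y: to the gate's knob. Trough y -30 to 30 mm, a divider at y 0, three brass balls a lane. Tallest parts: two cheeks at x -69, y +-34 mm, 268 mm above the bench
- hook_seat (a point): where the middle of the handle bar lies when the pail hangs: magazine x -140, y 0, z 225 mm; axes as the magazine. The hook is two yellow prongs of 8 mm bar at y +-36 mm reaching to -x from the cheeks; the handle bar lies across both, along y; between them is room for the fingers. Towards the cheeks the prongs rise at 31 degrees
- hook_tips (a point): midway between the prongs' two upturned tips, at their top: 23 mm in front (-x) of the seat, 12 mm above its height. The handle's bar (radius 4 mm) comes in over the tips from -x and is then let down to the seat
- spout_lip (a point): lower end of the trough, top of its 4 mm floor, middle of its 60 mm width: 28 mm to +x of the hook seat, 168 mm above the bench; side walls 22 mm high. It pours into the hung pail behind the handle; the hung pail's rim is 44 mm under the floor's underside, so bring the pail in less than 40 mm above its hung height
- gate (a joint): travel of the sprung gate, m: 0 shut (as found), 0.030 half, 0.060 fully open. A red 3 mm plate across both lanes, 85 mm to +x of the hook seat, sliding to the magazine's +y; the spring in the dark barrel shuts it: about 4.5 N when shut, 9 N at half, 13.5 N open. From about 22 mm the lane on the -y side (near lane) runs; past about 48 mm the other runs too
- gate_knob (a point): centre of the gate's upright red knob, a cylinder 20 mm in diameter, 42 mm tall (215 to 257 mm above the bench); the gate's bar under it has its top at 203 mm. Axes as the magazine; it moves to +y with the gate. On the white scale beside it the green line is half travel, the black lines shut and fully open
- pail_grip (a point): centre of the black sleeve on the pail's handle, 175 mm above the pail's underside: 16 mm diameter, 40 mm long, along the pail's own y, with 30 mm of bare 8 mm steel bar at both ends. Own z is up. The handle is a stiff upright stirrup, 120 mm wide, fixed to the pail
- pail_inside (a point): middle of the inside of the blue open steel pail, 35 mm above its underside. The pail is 120 mm across the rim, 92 mm across the foot, 70 mm tall, walls 3 mm, about 0.25 kg
- ball_near1_center (a point): centre of a brass ball, 18 mm, 26 g, number 1 from the gate in the lane on the magazine's -y side, the one that half travel uncovers
- ball_near2_center (a point): centre of a brass ball, 18 mm, 26 g, number 2 from the gate in the lane on the magazine's -y side, the one that half travel uncovers
- ball_near3_center (a point): centre of a brass ball, 18 mm, 26 g, number 3 from the gate in the lane on the magazine's -y side, the one that half travel uncovers
- ball_far1_center (a point): centre of a brass ball, 18 mm, 26 g, number 1 from the gate in the lane on the +y side, which stays shut at half travel
- ball_far2_center (a point): centre of a brass ball, 18 mm, 26 g, number 2 from the gate in the lane on the +y side, which stays shut at half travel
- ball_far3_center (a point): centre of a brass ball, 18 mm, 26 g, number 3 from the gate in the lane on the +y side, which stays shut at half travel
- tin: open round aluminium tin with copper blanks in it, 92 mm across, 50 mm tall, no handle; a bystander; origin: middle of its underside
- electrode: stepped copper electrode, 68 mm across, 70 mm tall; a bystander; origin: middle of its underside
- nylon_ring: white nylon ring, 90 mm across, 25 mm tall; a bystander; origin: middle of its underside
- wrench: steel wrench, 180 mm long, lying flat; a bystander; origin: middle of its underside
- bottle: amber bottle with a white cap, 60 mm across, 160 mm tall; a bystander; origin: middle of its underside
Mind the look-alikes: they are no part of the job. Of the things that look like the part that bears pail_grip, the middle-sized one is meant.

How it is judged:
On the way, in this order (a step that is already met when the one before it is completed fails the run):
1. the pail hangs by its handle on both prongs, let go, with the gate still shut (contact force between pail and magazine above 0.8 N and contact force between pail and the arm below 0.05 N and height (world z) of pail_grip above 0.218 m and horizontal distance between pail_grip and hook_seat below 0.025 m and height (world z) of pail_inside above 0.07 m and angle between pail_grip's own z axis and vertical below 0.26 rad and value of joint gate below 0.008 m), for 0.3 s.
2. the gate stands at half travel and the near lane's three balls are in the hanging pail (contact force between pail and magazine above 0.8 N and contact force between pail and the arm below 0.05 N and height (world z) of pail_grip above 0.218 m and horizontal distance between pail_grip and hook_seat below 0.025 m and height (world z) of pail_inside above 0.07 m and angle between pail_grip's own z axis and vertical below 0.26 rad and value of joint gate between 0.024 and 0.036 m and distance between each of ball_near1_center, ball_near2_center, ball_near3_center and pail_inside below 0.055 m), for 0.2 s.
At the end, for the whole second after the job is handed in: Fingers hold the gate still at 24 to 36 of 60 mm, pushed with over 2 N; the pail hangs on the hook, sleeve within 25 mm of the seat, upright within 15 degrees, slower than 0.15 m/s, untouched; the near lane's three balls are in it, the far lane's three still behind the gate (all of step 2 and x of each of ball_far1_center, ball_far2_center, ball_far3_center in the frame of magazine above -0.06 m and contact force between gate and the fingers above 2 N and velocity of joint gate between -0.01 and 0.01 m/s and linear speed of pail below 0.15 m/s); the arm keeps its last pose, push and grip.
It fails at once if the gate is drawn well past half travel (more than 42 of 60 mm) (value of joint gate above 0.042 m).
It fails at once if a ball of the other lane gets out past the gate (not (x of ball_far1_center in the frame of magazine above -0.06 m) or not (x of ball_far2_center in the frame of magazine above -0.06 m) or not (x of ball_far3_center in the frame of magazine above -0.06 m)).
It fails at once if a bystander is moved more than 25 mm (distance of any of tin, electrode, nylon_ring, wrench, bottle from where it was at the start of the episode above 0.025 m).
It also fails if it takes over 61 s, if anything falls off the work surface, if the arm or the gripper's body presses on something with over 40 N, if the wrist force passes 120 N, or if a joint passes its speed limit or range.

## Robot

A 6-joint arm with a two-finger parallel gripper is mounted at the origin on the work surface. World frame = base frame: x ahead of the robot, y to its left, z up, the work surface at z = 0. Lengths are in m, angles in rad, forces in N, time in s.
With the tool pointing down it reaches from about 0.425 to 0.95 m from the base axis. Payload 14.7 kg.
Tool frame: the origin (TCP) lies between the finger pads; the fingertips stand 14 mm ahead of it and the grasp point (between the pads) lies 5 mm behind it; x points along the fingers, y is the direction in which the jaws open and shut, and the axes are right-handed (so a half turn about x gives the same grasp; the last joint's range is limited). The gripper opens to 85 mm and grips with 20 to 120 N. Pads are 22 mm wide; open, the fingers measure 114 mm over their backs; the gripper's body (76 mm by 85 mm) begins 54 mm behind the grasp point. The pads swing forward as they close: fully open they stand 13 mm farther back than shut.
Start: joints at [-1.239, 0.48, 1.596, -0, 1.065, -0.047], TCP at [0.24, -0.604, 0.245] pointing down, gripper open.
Joint ranges: [-2.75, 2.75], [-0.82, 2.05], [0.23, 2.67], [-1.56, 4.7], [0.09, 2.69], [-2.92, 2.92]. Speed limits (rad/s): [1.89, 1.89, 2.39, 3.01, 3.01, 3.01].

## Interface

Orientations are given as a unit quaternion [x, y, z, w].
In Python, from rig import * gives the robot as it stands.
- The arm moves only by the tool send_rows, never from a script. Its argument "targets" is a list of rows, each a list of 3 entries, a list of its own where there are three numbers: the gripper's target within -1 to 1 (fully open at 1, half-way at 0, shut at -1), then the shift along the tool's x, y, z each as a share of 0.2 m, from -1 to 1, then the turn, a rotation vector about the tool's x, y, z each as a share of pi rad, from -1 to 1. In form: [[jaw, [x, y, z], [ax, ay, az]], ...]. A call has 1 to 10 rows; each row shifts and turns the commanded pose from where the row before left it, along the tool's axes as they then stand; what a row does not reach is not made up. A row lasts 1/12 s, in which the tool goes at most 41.7 mm and 7.16 degrees, less where a joint would pass 70% of its speed; a pose out of reach is approached as far as the arm can. A call with a number of a shift or a turn outside -1 to 1 is refused whole. A call with a gripper value outside its range is refused whole. The fingers move at their own pace and stop on an object; "grip_force" is the grip in N (left out, the last holds). Time passes only in rows, so rows that do not move let the fingers close. It gives the time, the measured TCP pose, the force and the opening at its end, in the units of the state.
- observe(): the state, without advancing time (a new reading comes with each control period).
- read_camera(name): name is "side" or "top" or "wrist"; returns a dict with "img" (384x512x3 uint8, red, green, blue), "depth" (384x512 float32, m along the optical axis (not along the pixel's ray), 0 where there is no reading), "K" (3x3 intrinsics, pixels), "dist" ([k1, k2, p1, p2, k3] as OpenCV has them; the pictures are not rectified), "R" (3x3) and "t" (3): a world point X has camera coordinates R X + t. Camera axes: x right, y down, z forward; pixel columns grow to the right and rows downward; lengths in m; the calibration is good to about 2 mm. A picture is of the moment at which its call begins.
- job_done(): hands the job in, once; it reports no verdict.
The state is a dict: "time_s": time; "q": joint angles; "dq": joint speeds; "joint_efforts": joint torques, N m; "ee_pos": TCP position; "orientation": TCP orientation; "contact_force": force on the tool from outside, world axes, zero at the start; "wrist_torque": the same for the moment, N m; "opening": opening from 0.0 (shut) to 1.0 (fully open).
Only numpy, scipy, OpenCV 4.12 (cv2) and the standard library are available. Lean on these libraries where they do the work, as an engineer would, in place of code of your own. Each camera call takes 0.05 s, during which the arm holds its last target. There are 200 camera calls.

## Working session

There is one attempt and no reset: what is moved stays moved. The work goes in short steps, Python scripts to look and compute and a tool call to move; the robot and the scene stay as the last step left them, time stands still between calls to the robot, and variables do not carry over. Pictures are saved under pics/ and viewed, about 8 in all and at most 12, crops included, and the job is handed in when it is done.

Besides the shell and the picture viewer there is one more tool, called after "Request:" by a JSON object that holds its "op" and its "data". send_rows: Moves the arm, as the interface text tells. Its arguments: {"type":"object","properties":{"targets":{"type":"array","items":{"type":"array"}},"grip_force":{"type":"number"}},"required":["targets"]}

```bash
mkdir -p pics; ls
cat > h.py <<'E'
from rig import *
import numpy as np, cv2
from scipy.spatial.transform import Rotation as Rn
def cloud(c):
    h,w=c["depth"].shape
    u,v=np.meshgrid(np.arange(w),np.arange(h))
    p=np.stack([u,v],-1).reshape(-1,1,2).astype(np.float64)
    n=cv2.undistortPoints(p,np.array(c["K"]),np.array(c["dist"])).reshape(h,w,2)
    d=c["depth"][...,None]
    P=np.concatenate([n*d,d],-1)
    X=(P-np.array(c["t"]))@np.array(c["R"])
    X[c["depth"]==0]=np.nan
    return X
def proj(c,X):
    return cv2.projectPoints(np.array(X,float).reshape(-1,1,3),cv2.Rodrigues(np.array(c["R"]))[0],np.array(c["t"],float),np.array(c["K"]),np.array(c["dist"]))[0].reshape(-1,2)
E
python3 - <<'E'
from h import *
import pickle
print(observe())
D={n:read_camera(n) for n in("side","top")}
pickle.dump(D,open("d0.pkl","wb"))
for n in D:
    c=D[n]; print(n,-np.array(c["R"]).T@c["t"])
    cv2.imwrite(f"pics/{n}0.png",cv2.resize(c["img"][...,::-1],(800,600)))
E
```

```text
pics
{'time_s': 0.0, 'q': array([-1.23859886e+00,  4.80868930e-01,  1.59684916e+00,  3.88245871e-06,
        1.06512707e+00, -4.66400350e-02]), 'dq': array([ 0.00160663,  0.00095846,  0.00066304, -0.000368  , -0.00055895,
       -0.0004032 ]), 'joint_efforts': array([-2.09465004e-03, -9.50657415e+01, -4.30186522e+01, -1.30651906e-04,
        1.23778498e-02, -5.13398476e-06]), 'ee_pos': array([ 0.24026412, -0.60354009,  0.24465753]), 'orientation': array([-0.69439752, -0.13357759,  0.69452117, -0.1327006 ]), 'contact_force': array([-0.34738038,  0.1421245 , -0.18140021]), 'wrist_torque': array([0.04018706, 0.03447925, 0.00797775]), 'opening': 1.0034636926859213}
side [-0.4100731  -0.80637826  1.16714199]
top [ 0.33245148 -0.01207235  1.54058718]
```

View pics/side0.png

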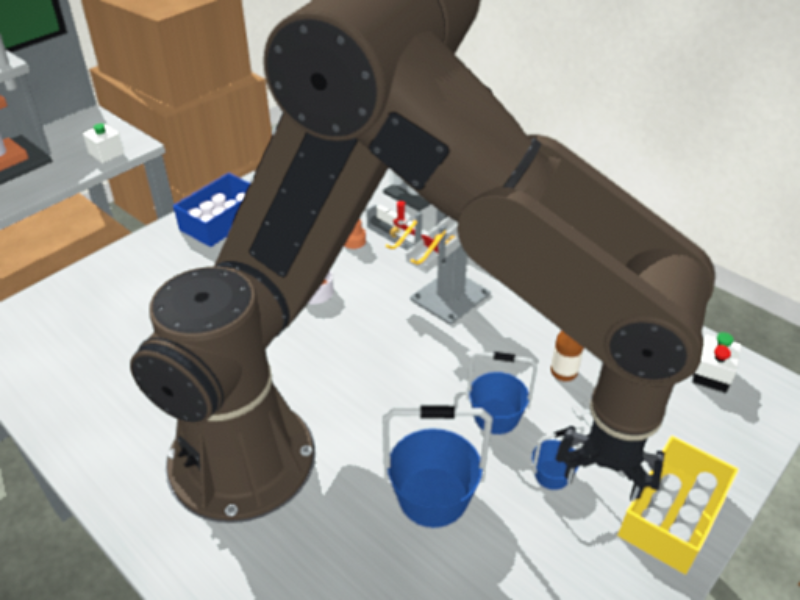

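View pics/top0.png

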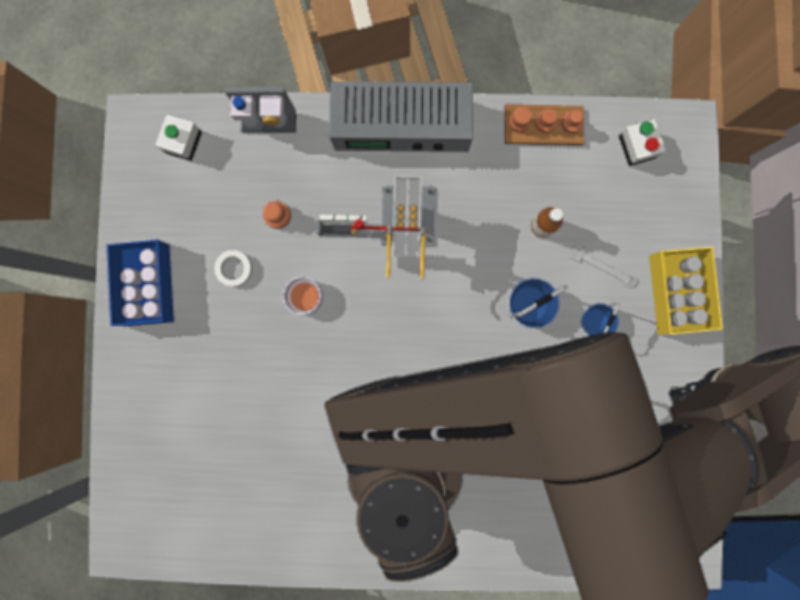

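Candidates for the pail: side (437,480) is large, (498,395) middle, (553,460) small. In the top view the middle one is at (535,302) and the small one at (600,320). The target is the middle one (rim should measure 120 mm). Measuring and confirming in a crop.

Run:
```python
from h import *
import pickle
D=pickle.load(open("d0.pkl","rb"))
c=D["top"];X=cloud(c);im=c["img"].astype(int)
r,g,b=im[...,0],im[...,1],im[...,2]
s=512/800
def box(a,b_,c_,d):
    m=np.zeros(r.shape,bool);m[int(b_*s):int(d*s),int(a*s):int(c_*s)]=1;return m
def rep(n,m):
    P=X[m&np.isfinite(X[...,2])];print(n,len(P),"med",np.median(P,0).round(4),"min",P.min(0).round(3),"max",P.max(0).round(3));return P
ye=box(375,225,435,290)&(r>150)&(b<110)&(g>110)
L=rep("prongL",ye&box(375,225,406,290));R_=rep("prongR",ye&box(406,225,440,290))
for P in(L,R_):
    d,*_=[cv2.fitLine(P[:,:2].astype(np.float32),cv2.DIST_HUBER,0,.01,.01).ravel()];print(d)
    for q in P[np.argsort(P[:,0])][::max(1,len(P)//10)]:print("  ",q.round(3))
red=box(340,205,440,240)&(r>130)&(g<80)
rep("red",red);P=rep("knob",red&(X[...,2]>.235))
pb=box(500,265,575,335)
bl=pb&(b>r+30)&(b>g+20)
rep("pailblue",bl); rep("rim",bl&(X[...,2]>.06))
rep("handle",pb&(X[...,2]>.12));H=rep("handlebar",pb&(X[...,2]>.16))
print(cv2.fitLine(H[:,:2].astype(np.float32),cv2.DIST_HUBER,0,.01,.01).ravel())
rep("sleeve",pb&(X[...,2]>.15)&(r<70)&(b<70))
big=im
rep("smallblue",box(575,295,622,345)&(b>r+30)&(b>g+20))
S=box(500,265,575,335)
ys=[int(x*s) for x in(200,420)]
cr=np.vstack([cv2.resize(c["img"][int(180*s):int(350*s),int(340*s):int(660*s)],(800,425),interpolation=2)])
cv2.imwrite("pics/crop1.png",cr[...,::-1])
c=D["side"];Y=cloud(c);i2=c["img"].astype(int)
m=np.zeros(r.shape,bool);m[int(340*s):int(380*s),int(480*s):int(525*s)]=1
P=Y[m&(i2.max(-1)<70)&(Y[...,2]>.14)];print("side sleeve",len(P),np.median(P,0),P.min(0),P.max(0))
m=np.zeros(r.shape,bool);m[int(195*s):int(230*s),int(390*s):int(410*s)]=1
P=Y[m&(i2[...,0]>130)&(i2[...,1]<80)];print("side knob",len(P),np.median(P,0),P.min(0),P.max(0))
```

```text
prongL 58 med [0.5055 0.039  0.2321] min [ 0.455  0.015 -0.001] max [0.573 0.053 0.257]
prongR 71 med [ 0.5069 -0.0332  0.2323] min [ 0.456 -0.041 -0.005] max [ 0.573 -0.009  0.258]
[ 0.99996054 -0.00888032  0.51022136  0.03872943]
   [0.455 0.039 0.232]
   [0.468 0.039 0.235]
   [0.476 0.036 0.222]
   [ 0.485  0.044 -0.001]
   [0.493 0.04  0.225]
   [0.5   0.04  0.221]
   [0.508 0.036 0.235]
   [0.515 0.037 0.235]
   [0.523 0.04  0.248]
   [0.53  0.04  0.243]
   [0.538 0.039 0.255]
   [0.563 0.053 0.006]
[ 0.9998698  -0.01613563  0.5075338  -0.03340529]
   [ 0.456 -0.03   0.238]
   [ 0.466 -0.034  0.23 ]
   [ 0.481 -0.03   0.22 ]
   [ 0.491 -0.03   0.221]
   [ 0.5   -0.037  0.226]
   [ 0.507 -0.036  0.228]
   [ 0.515 -0.033  0.241]
   [ 0.521 -0.033  0.242]
   [ 0.527 -0.033  0.246]
   [ 0.533 -0.032  0.25 ]
   [ 0.573 -0.009  0.193]
red 42 med [0.5651 0.1002 0.2188] min [0.558 0.001 0.196] max [0.571 0.121 0.262]
knob 20 med [0.5638 0.102  0.2565] min [0.558 0.095 0.248] max [0.571 0.109 0.262]
pailblue 683 med [ 0.4162 -0.31    0.0122] min [ 0.356 -0.36  -0.005] max [ 0.472 -0.244  0.187]
rim 116 med [ 0.4097 -0.3164  0.0705] min [ 0.356 -0.36   0.06 ] max [ 0.472 -0.244  0.187]
handle 122 med [ 0.4133 -0.3006  0.1809] min [ 0.38  -0.359  0.125] max [ 0.449 -0.246  0.19 ]
handlebar 116 med [ 0.4134 -0.3018  0.1812] min [ 0.382 -0.359  0.16 ] max [ 0.449 -0.247  0.19 ]
[ 0.5129905  -0.85839427  0.41424257 -0.3006216 ]
sleeve 40 med [ 0.4134 -0.302   0.1832] min [ 0.403 -0.316  0.178] max [ 0.427 -0.284  0.19 ]
smallblue 333 med [ 0.3773 -0.4727  0.0073] min [ 0.336 -0.511 -0.005] max [ 0.413 -0.215  0.856]
side sleeve 51 [ 0.41105371 -0.30973879  0.17915124] [ 0.39869525 -0.32339532  0.17126371] [ 0.42473757 -0.29162587  0.18662596]
side knob 68 [nan nan nan] [nan nan nan] [nan nan nan]
```

View pics/crop1.png

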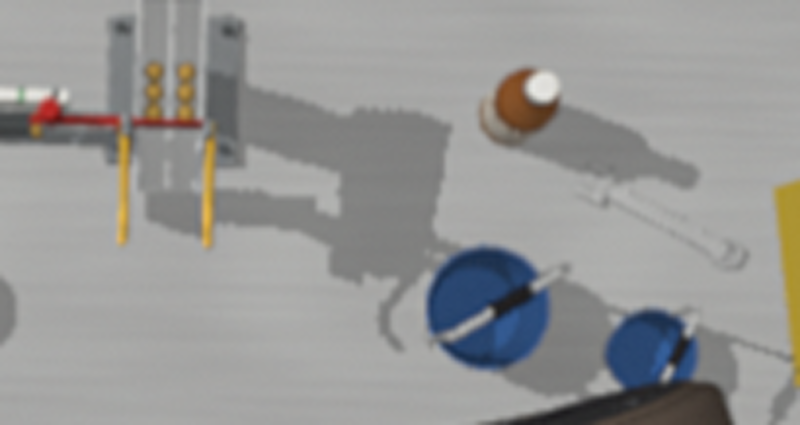

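```bash
cat >> h.py <<'E'
def aim(pos,jaw_deg):
    """shift (tool axes, in rows' share units) and rotvec/pi from the present pose to tool-down at pos with jaw axis at jaw_deg"""
    o=observe();R0=Rn.from_quat(o["orientation"]);best=None
    for k in(0,180):
        a=np.radians(jaw_deg+k);x=np.array([0,0,-1.]);y=np.array([np.cos(a),np.sin(a),0])
        R1=Rn.from_matrix(np.c_[x,y,np.cross(x,y)]);rv=(R0.inv()*R1).as_rotvec()
        if best is None or np.linalg.norm(rv)<np.linalg.norm(best):best=rv
    d=np.array(pos)-o["ee_pos"]
    print("pos",o["ee_pos"].round(4),"jaw",np.degrees(np.arctan2(*R0.as_matrix()[1::-1,1])).round(1),"tool x",R0.as_matrix()[:,0].round(3),"tool z",R0.as_matrix()[:,2].round(3),"open",round(o["opening"],3),"F",o["contact_force"].round(2),"t",round(o["time_s"],2))
    print("world d",d.round(4),"shift share total",(R0.inv().apply(d)/.2).round(4),"turn share total",(best/np.pi).round(4), "deg",np.degrees(best).round(1))
E
python3 - <<'E'
from h import *
import pickle
D=pickle.load(open("d0.pkl","rb"))
X=cloud(D["top"]);Y=cloud(D["side"]);i=D["side"]["img"].astype(int);s=.64
m=np.zeros(X.shape[:2],bool);m[int(400*s):int(525*s),int(385*s):int(492*s)]=1
P=Y[m&(i[...,2]>i[...,0]+30)];P=P[np.isfinite(P[:,2])];print("large",np.percentile(P,[5,50,95],axis=0).round(3).tolist())
m=np.zeros(X.shape[:2],bool);m[int(405*s):int(417*s),int(420*s):int(455*s)]=1
P=Y[m&(i.max(-1)<70)];print("large sleeve",np.nanmedian(P,0))
# height map around the knob
Q=X.reshape(-1,3)
for y in np.arange(.04,.23,.015):
    print(round(y,3),[ (round(float(np.nanmax(v)),3) if len(v) else None) for x in np.arange(.53,.61,.01) for v in [Q[(abs(Q[:,0]-x)<.005)&(abs(Q[:,1]-y)<.0075),2]]])
aim([.413,-.303,.30],30.9)
E
```

```text
large [[0.113, -0.402, 0.0], [0.211, -0.318, 0.039], [0.265, -0.261, 0.096]]
large sleeve [ 0.18152563 -0.33823162  0.2528547 ]
0.04 [0.248, 0.26, 0.273, 0.27, 0.206, None, None, None]
0.055 [0.001, 0.001, 0.16, 0.21, 0.208, None, None, None]
0.07 [0.006, 0.003, 0.158, 0.211, 0.21, 0.159, None, None]
0.085 [0.006, 0.007, 0.161, 0.208, 0.212, 0.161, None, None]
0.1 [0.008, 0.003, 0.159, 0.262, 0.262, 0.259, 0.204, None]
0.115 [0.005, 0.005, 0.165, 0.257, 0.259, 0.178, 0.201, None]
0.13 [0.006, 0.008, 0.162, 0.182, 0.207, 0.199, 0.197, 0.196]
0.145 [0.006, 0.005, 0.159, 0.181, 0.183, 0.158, 0.202, 0.196]
0.16 [0.006, 0.004, 0.156, 0.182, 0.185, 0.16, 0.199, None]
0.175 [0.008, 0.003, 0.168, 0.182, 0.184, 0.175, 0.203, 0.193]
0.19 [0.004, 0.011, 0.194, 0.21, 0.209, 0.209, 0.204, 0.192]
0.205 [0.009, 0.004, 0.006, 0.206, 0.203, 0.004, None, None]
0.22 [0.006, 0.007, 0.008, 0.004, 0.005, 0.004, None, None]
pos [ 0.2403 -0.6036  0.2447] jaw -68.3 tool x [-0.     0.001 -1.   ] tool z [-0.929 -0.37  -0.   ] open 1.004 F [-0.67  0.53  0.35] t 0.1
world d [0.1727 0.3006 0.0553] shift share total [-0.2751 -1.0773 -1.3583] turn share total [4.489e-01 2.000e-04 3.000e-04] deg [80.8  0.   0.1]
```

Request:
{"op": "send_rows", "data": {"targets": [[1,[-0.03,0,0],[-0.039,0,0]],[1,[-0.03,0,0],[-0.039,0,0]],[1,[-0.03,0,0],[-0.039,0,0]],[1,[-0.03,0,0],[-0.039,0,0]],[1,[-0.03,0,0],[-0.039,0,0]],[1,[-0.03,0,0],[-0.039,0,0]],[1,[-0.03,0,0],[-0.039,0,0]],[1,[-0.03,0,0],[-0.039,0,0]],[1,[-0.03,0,0],[-0.039,0,0]],[1,[-0.03,0,0],[-0.039,0,0]]]}}

```text
time_s: 0.93
ee_pos: [0.2403, -0.6037, 0.3052]
orientation: [0.49, 0.51, -0.49, 0.509]
contact_force: [-0.5, 0.6, -0.8]
opening: 1.002
```

Request:
{"op": "send_rows", "data": {"targets": [[1,[0,0,0],[-0.039,0,0]],[1,[0,0,0],[-0.039,0,0]],[1,[0,0,0],[-0.039,0,0]],[1,[0,0,0],[-0.039,0,0]],[1,[0,0,0],[-0.005,0,0]],[1,[0,0,0],[0,0,0]],[1,[0,0,0],[0,0,0]]]}}

```text
time_s: 1.52
ee_pos: [0.2404, -0.6038, 0.3051]
orientation: [0.35, 0.614, -0.35, 0.614]
contact_force: [0.0, 0.2, -0.1]
opening: 1.0
```

```bash
python3 -c "
from h import *
aim([.413,-.303,.27],30.9)"
```

```text
pos [ 0.2404 -0.6038  0.3051] jaw 30.6 tool x [-0.  0. -1.] tool z [ 0.51 -0.86 -0.  ] open 1.0 F [ 0.01  0.2  -0.1 ] t 1.52
world d [ 0.1726  0.3008 -0.0351] shift share total [ 0.1758  1.5093 -0.8538] turn share total [-0.0014 -0.0001 -0.    ] deg [-0.3 -0.  -0. ]
```

Request:
{"op": "send_rows", "data": {"targets": [[1,[0,0.151,-0.085],[0,0,0]],[1,[0,0.151,-0.085],[0,0,0]],[1,[0,0.151,-0.085],[0,0,0]],[1,[0,0.151,-0.085],[0,0,0]],[1,[0,0.151,-0.085],[0,0,0]],[1,[0,0.151,-0.085],[0,0,0]],[1,[0,0.151,-0.085],[0,0,0]],[1,[0,0.151,-0.085],[0,0,0]],[1,[0,0.151,-0.085],[0,0,0]],[1,[0,0.151,-0.085],[0,0,0]]]}}

```text
time_s: 2.35
ee_pos: [0.4128, -0.3014, 0.3054]
orientation: [0.35, 0.614, -0.35, 0.614]
contact_force: [1.3, 0.2, -0.3]
opening: 1.002
```

Request:
{"op": "send_rows", "data": {"targets": [[1,[0,0,0],[0,0,0]],[1,[0,0,0],[0,0,0]],[1,[0,0,0],[0,0,0]]]}}

```text
time_s: 2.6
ee_pos: [0.4124, -0.3031, 0.3054]
orientation: [0.349, 0.615, -0.349, 0.615]
contact_force: [-1.1, -0.0, -0.3]
opening: 1.0
```

Run:
```python
from h import *
c=read_camera("wrist");X=cloud(c);im=c["img"].astype(int)
near=np.hypot(X[...,0]-.413,X[...,1]+.303)<.075
m=near&(abs(X[...,2]-.18)<.013)
print(m.sum())
H=X[m];print(np.median(H,0),H.min(0),H.max(0));l=cv2.fitLine(H[:,:2].astype(np.float32),cv2.DIST_HUBER,0,.01,.01).ravel();print(l,np.degrees(np.arctan2(l[1],l[0])))
k=m&(im.max(-1)<75);P=X[k];print("sleeve",len(P),np.median(P,0),P.min(0),P.max(0))
t=P[:,:2]@l[:2];print("along",np.percentile(t,[2,98]),"mid pt",l[2:]+l[:2]*(np.mean(np.percentile(t,[2,98]))-l[2:]@l[:2]))
cv2.imwrite("pics/w1.png",c["img"][...,::-1])
aim([.413,-.303,.175],30.9)
```

```text
1397
[ 0.41267313 -0.2979577   0.18004517] [ 0.38197982 -0.35677665  0.16722696] [ 0.44990911 -0.24816057  0.18536398]
[ 0.51846665 -0.85509783  0.41288272 -0.297844  ] -58.770542
sleeve 672 [ 0.41530997 -0.30149801  0.18268504] [ 0.39935655 -0.32248784  0.17034405] [ 0.43109168 -0.28200574  0.18536398]
along [0.45475459 0.49298867] mid pt [ 0.41553725 -0.30222206]
pos [ 0.4121 -0.3036  0.3053] jaw 30.8 tool x [-0. -0. -1.] tool z [ 0.512 -0.859  0.   ] open 1.0 F [-0.03  0.5   0.36] t 2.65
world d [ 0.0009  0.0006 -0.1303] shift share total [ 6.517e-01  5.600e-03 -5.000e-04] turn share total [-0.0006  0.0001  0.0001] deg [-0.1  0.   0. ]
```

View pics/w1.png

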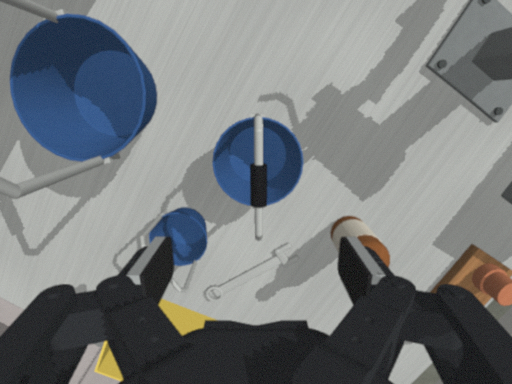

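Request:
{"op": "send_rows", "data": {"targets": [[1,[0.066,0.006,0],[0,0,0]],[1,[0.066,0.006,0],[0,0,0]],[1,[0.066,0.006,0],[0,0,0]],[1,[0.066,0,0],[0,0,0]],[1,[0.066,0,0],[0,0,0]],[1,[0.066,0,0],[0,0,0]],[1,[0.066,0,0],[0,0,0]],[1,[0.066,0,0],[0,0,0]],[1,[0.066,0,0],[0,0,0]],[1,[0.066,0,0],[0,0,0]]], "grip_force": 60}}

```text
time_s: 3.48
ee_pos: [0.4148, -0.3025, 0.1726]
orientation: [0.35, 0.615, -0.35, 0.615]
contact_force: [-0.1, 0.3, -0.0]
opening: 0.998
```

Request:
{"op": "send_rows", "data": {"targets": [[-1,[0,0,0],[0,0,0]],[-1,[0,0,0],[0,0,0]],[-1,[0,0,0],[0,0,0]],[-1,[0,0,0],[0,0,0]],[-1,[0,0,0],[0,0,0]],[-1,[0,0,0],[0,0,0]],[-1,[0,0,0],[0,0,0]],[-1,[0,0,0],[0,0,0]],[-1,[0,0,0],[0,0,0]],[-1,[0,0,0],[0,0,0]]]}}

```text
time_s: 4.32
ee_pos: [0.4157, -0.3016, 0.1741]
orientation: [0.349, 0.615, -0.349, 0.616]
contact_force: [-2.0, -0.8, 6.9]
opening: 0.161
```

```bash
python3 -c "
from h import *
aim([.413,-.303,.27],30.9)"
```

```text
pos [ 0.4157 -0.3016  0.1741] jaw 30.9 tool x [ 0.001 -0.001 -1.   ] tool z [ 0.513 -0.858  0.001] open 0.161 F [-2.   -0.85  6.94] t 4.32
world d [-0.0027 -0.0014  0.0959] shift share total [-4.795e-01 -1.510e-02 -1.000e-04] turn share total [-0.      0.0004 -0.0001] deg [-0.   0.1 -0. ]
```

Request:
{"op": "send_rows", "data": {"targets": [[-1,[-0.04,0,0],[0,0,0]],[-1,[-0.04,0,0],[0.0195,0,0]],[-1,[-0.04,0,0],[0.0195,0,0]],[-1,[-0.04,0,0],[0.0195,0,0]],[-1,[-0.04,0,0],[0.0195,0,0]],[-1,[-0.04,0,0],[0.0195,0,0]],[-1,[-0.04,0,0],[0.0195,0,0]],[-1,[-0.04,0,0],[0.0195,0,0]],[-1,[-0.04,0,0],[0.0195,0,0]],[-1,[-0.04,0,0],[0.0195,0,0]]]}}

```text
time_s: 5.15
ee_pos: [0.4153, -0.301, 0.2543]
orientation: [0.504, 0.496, -0.504, 0.496]
contact_force: [-0.1, 0.3, -3.4]
opening: 0.162
```

Request:
{"op": "send_rows", "data": {"targets": [[-1,[0,0,0],[0,0,0]],[-1,[0,0,0],[0,0,0]],[-1,[0,0,0],[0,0,0]]]}}

```text
time_s: 5.4
ee_pos: [0.4152, -0.301, 0.2532]
orientation: [-0.503, -0.498, 0.503, -0.497]
contact_force: [-0.1, 0.0, -2.5]
opening: 0.165
```

Run:
```python
from h import *
aim([.432,.003,.252],-.7)
```

```text
pos [ 0.4152 -0.301   0.2532] jaw -0.6 tool x [-0.  0. -1.] tool z [-0.01 -1.   -0.  ] open 0.165 F [-0.08  0.05 -2.54] t 5.4
world d [ 0.0168  0.304  -0.0012] shift share total [ 0.0061  0.0685 -1.5205] turn share total [ 0.0007 -0.0001  0.0001] deg [ 0.1 -0.   0. ]
```

Request:
{"op": "send_rows", "data": {"targets": [[-1,[0,0.006,-0.08],[0,0,0]],[-1,[0,0.006,-0.16],[0,0,0]],[-1,[0,0.006,-0.18],[0,0,0]],[-1,[0,0.007,-0.19],[0,0,0]],[-1,[0,0.007,-0.19],[0,0,0]],[-1,[0,0.007,-0.19],[0,0,0]],[-1,[0,0.007,-0.18],[0,0,0]],[-1,[0,0.007,-0.16],[0,0,0]],[-1,[0,0.007,-0.12],[0,0,0]],[-1,[0,0.007,-0.07],[0,0,0]]]}}

```text
time_s: 6.23
ee_pos: [0.432, 0.0052, 0.253]
orientation: [-0.502, -0.498, 0.502, -0.497]
contact_force: [-0.2, -1.2, -2.0]
opening: 0.162
```

Request:
{"op": "send_rows", "data": {"targets": [[-1,[0,0,0],[0,0,0]],[-1,[0,0,0],[0,0,0]],[-1,[0,0,0],[0,0,0]]]}}

```text
time_s: 6.48
ee_pos: [0.4323, 0.0024, 0.253]
orientation: [-0.503, -0.497, 0.503, -0.497]
contact_force: [-0.4, 0.1, -3.0]
opening: 0.165
```

Run:
```python
from h import *
aim([.479,.003,.252],-.7)
c=read_camera("side");cv2.imwrite("pics/s2.png",cv2.resize(c["img"][100:340,190:410],(770,840))[:600,:,::-1])
w=read_camera("wrist");cv2.imwrite("pics/w2.png",w["img"][...,::-1])
X=cloud(w)
r,g,b=[w["img"][...,i].astype(int) for i in range(3)]
m=(r>150)&(b<110)&(g>110)&(X[...,2]>.2)
P=X[m]
for s in(1,-1):
    Q=P[(P[:,1]*s>0)&(abs(P[:,1])<.06)]
    if len(Q):
        Q=Q[np.argsort(Q[:,0])];print(len(Q),"\n",Q[::max(1,len(Q)//12)].round(4))
k=(X[...,2]>.2)&(X[...,2]<.29)&(w["img"].max(-1)<80)&(abs(X[...,0]-.43)<.03);print("dark",k.sum(),np.median(X[k],0) if k.any() else "")
print(proj(w,[[.479,.039,.225],[.479,-.033,.225],[.432,.003,.252]]))
```

```text
pos [0.4323 0.0024 0.253 ] jaw -0.6 tool x [-0.001 -0.    -1.   ] tool z [-0.011 -1.     0.   ] open 0.165 F [-0.43  0.14 -3.01] t 6.48
world d [ 0.0467  0.0006 -0.001 ] shift share total [ 0.0049  0.2333 -0.0055] turn share total [0.0004 0.     0.0002] deg [0.1 0.  0. ]
2650 
 [[0.4557 0.0393 0.2359]
 [0.4651 0.0389 0.2343]
 [0.4764 0.0422 0.2208]
 [0.487  0.0396 0.2232]
 [0.4967 0.0378 0.2261]
 [0.5049 0.0373 0.2315]
 [0.5125 0.0376 0.2357]
 [0.5196 0.0358 0.2376]
 [0.5262 0.0382 0.2429]
 [0.5322 0.0396 0.2467]
 [0.538  0.0398 0.2499]
 [0.5441 0.0396 0.2554]
 [0.5562 0.0388 0.2421]]
1092 
 [[ 0.4696 -0.0291  0.2214]
 [ 0.5063 -0.0302  0.2281]
 [ 0.5138 -0.0303  0.2349]
 [ 0.5183 -0.0311  0.2391]
 [ 0.5219 -0.0326  0.2412]
 [ 0.5252 -0.0317  0.2406]
 [ 0.5288 -0.0331  0.2448]
 [ 0.5321 -0.0331  0.2478]
 [ 0.5353 -0.0319  0.244 ]
 [ 0.5383 -0.0339  0.25  ]
 [ 0.5413 -0.03    0.2517]
 [ 0.607  -0.0133  0.2004]]
dark 4855 [0.43331133 0.00826567 0.26312715]
[[333.99559674 167.84481411]
 [326.12550784 277.00412409]
 [252.15634039 248.56859096]]
```

View pics/w2.png

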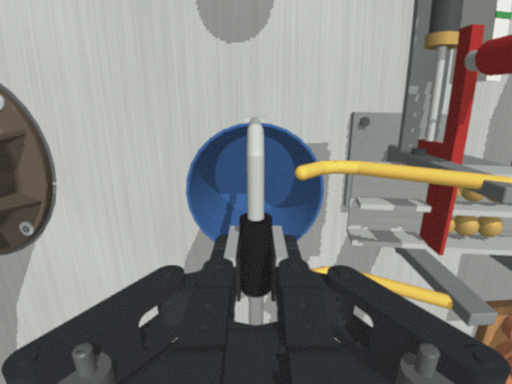

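View pics/s2.png

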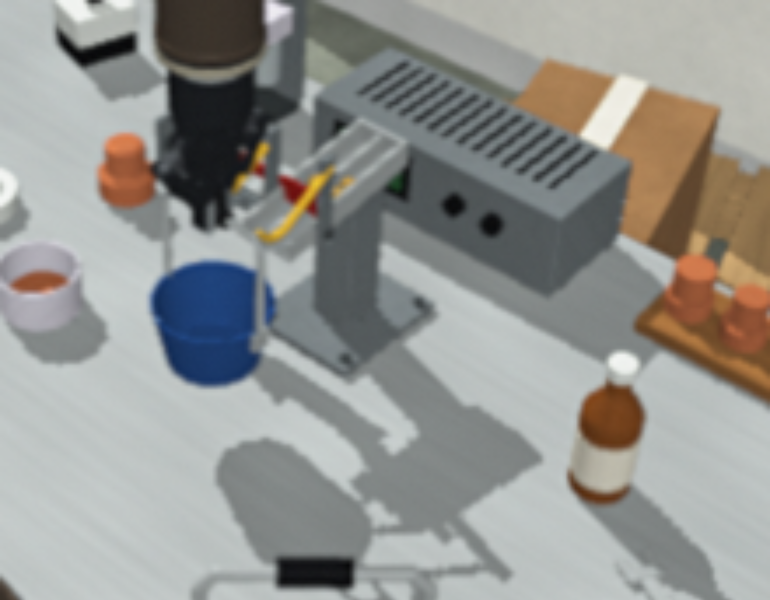

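Request:
{"op": "send_rows", "data": {"targets": [[-1,[0,0.02,0],[0,0,0]],[-1,[0,0.03,0],[0,0,0]],[-1,[0,0.035,0],[0,0,0]],[-1,[0,0.035,0],[0,0,0]],[-1,[0,0.035,0],[0,0,0]],[-1,[0,0.035,0],[0,0,0]],[-1,[0,0.03,0],[0,0,0]],[-1,[0,0.013,0],[0,0,0]],[-1,[0,0,0],[0,0,0]],[-1,[0,0,0],[0,0,0]]]}}

```text
time_s: 7.42
ee_pos: [0.479, 0.0021, 0.2531]
orientation: [-0.503, -0.497, 0.503, -0.497]
contact_force: [-0.2, -0.1, -2.1]
opening: 0.167
```

Request:
{"op": "send_rows", "data": {"targets": [[-1,[0.02,0,0],[0,0,0]],[-1,[0.02,0,0],[0,0,0]],[-1,[0.02,0,0],[0,0,0]],[-1,[0.02,0,0],[0,0,0]],[-1,[0.02,0,0],[0,0,0]],[-1,[0.015,0,0],[0,0,0]],[-1,[0.01,0,0],[0,0,0]],[-1,[0,0,0],[0,0,0]],[-1,[0,0,0],[0,0,0]]]}}

```text
time_s: 8.17
ee_pos: [0.4791, 0.0021, 0.2282]
orientation: [-0.503, -0.497, 0.503, -0.497]
contact_force: [-0.6, 0.3, -2.8]
opening: 0.164
```

Request:
{"op": "send_rows", "data": {"targets": [[-1,[0.01,0,0],[0,0,0]],[-1,[0,0,0],[0,0,0]],[-1,[0,0,0],[0,0,0]]]}}

```text
time_s: 8.42
ee_pos: [0.4791, 0.0021, 0.2263]
orientation: [0.503, 0.497, -0.503, 0.497]
contact_force: [0.4, -0.2, -2.4]
opening: 0.163
```

Request:
{"op": "send_rows", "data": {"targets": [[-1,[0.008,0,0],[0,0,0]],[-1,[0,0,0],[0,0,0]],[-1,[0,0,0],[0,0,0]]]}}

```text
time_s: 8.67
ee_pos: [0.4791, 0.0021, 0.2247]
orientation: [-0.503, -0.497, 0.503, -0.497]
contact_force: [0.0, 0.3, -3.5]
opening: 0.166
```

Request:
{"op": "send_rows", "data": {"targets": [[-1,[0.005,0,0],[0,0,0]],[-1,[0,0,0],[0,0,0]],[-1,[0,0,0],[0,0,0]]]}}

```text
time_s: 8.92
ee_pos: [0.4793, 0.0021, 0.2241]
orientation: [0.503, 0.497, -0.503, 0.497]
contact_force: [-2.9, -0.6, 5.4]
opening: 0.164
```

Request:
{"op": "send_rows", "data": {"targets": [[-0.4,[0,0,0],[0,0,0]],[-0.3,[0,0,0],[0,0,0]],[-0.2,[0,0,0],[0,0,0]],[0,[0,0,0],[0,0,0]],[0,[0,0,0],[0,0,0]],[0,[0,0,0],[0,0,0]],[0,[0,0,0],[0,0,0]]]}}

```text
time_s: 9.5
ee_pos: [0.4791, 0.0021, 0.2237]
orientation: [-0.503, -0.497, 0.503, -0.497]
contact_force: [0.6, 0.4, 0.2]
opening: 0.501
```

Request:
{"op": "send_rows", "data": {"targets": [[0,[-0.03,0,0],[0,0,0]],[0,[-0.06,0,0],[0,0,0]],[0,[-0.06,0,0],[0,0,0]],[0,[-0.06,0,0],[0,0,0]],[0,[-0.06,0,0],[0,0,0]],[0,[-0.06,0,0],[0,0,0]],[0,[-0.06,0,0],[0,0,0]],[0,[-0.06,0,0],[0,0,0]],[0,[0,0,0],[0,0,0]]]}}

```text
time_s: 10.25
ee_pos: [0.4802, 0.002, 0.3161]
orientation: [0.504, 0.496, -0.502, 0.498]
contact_force: [0.8, 1.0, 0.3]
opening: 0.499
```

Run:
```python
from h import *
aim([.564,.103,.315],89.3)
c=read_camera("wrist");X=cloud(c);im=c["img"].astype(int);r,g,b=im[...,0],im[...,1],im[...,2]
m=(X[...,2]>.19)&(X[...,2]<.245)&(im.max(-1)<75)&(np.hypot(X[...,0]-.479,X[...,1])<.04)
print("sleeve",m.sum(),np.median(X[m],0),X[m].min(0),X[m].max(0))
m=(r>120)&(g<70)&(b<80);P=X[m&(X[...,2]>.245)]
print("knob top",len(P),np.median(P,0),P.min(0),P.max(0))
cv2.imwrite("pics/w3.png",c["img"][...,::-1])
t=read_camera("top");X=cloud(t);s=.64
im=t["img"].astype(int);m=(im[...,0]>130)&(im[...,1]<80)&(X[...,2]>.243)&(abs(X[...,1]-.1)<.06)&(abs(X[...,0]-.565)<.03)
print(m.sum(),np.median(X[m],0) if m.any() else "")
```

```text
pos [0.4802 0.002  0.3161] jaw -0.7 tool x [ 0.003 -0.    -1.   ] tool z [-0.012 -1.     0.   ] open 0.499 F [0.81 1.   0.29] t 10.25
world d [ 0.0838  0.101  -0.0011] shift share total [ 0.007   0.4129 -0.5099] turn share total [ 0.5    -0.0008 -0.0009] deg [90.  -0.1 -0.2]
sleeve 910 [0.48072687 0.00277533 0.23307296] [ 0.47293796 -0.01834326  0.22259442] [0.48818092 0.02153918 0.23595266]
knob top 653 [0.56701603 0.1010458  0.25752139] [0.55878456 0.09213943 0.24668571] [0.57674016 0.10939451 0.25961742]
0
```

View pics/w3.png

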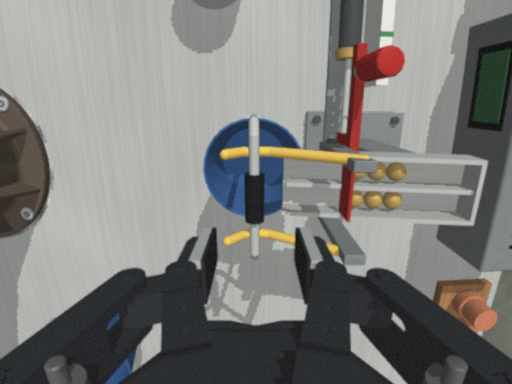

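Request:
{"op": "send_rows", "data": {"targets": [[0,[-0.02,0.07,-0.083],[0,0,0]],[0,[0,0.09,-0.106],[0,0,0]],[0,[0,0.09,-0.105],[0,0,0]],[0,[0,0.09,-0.105],[0,0,0]],[0,[0,0.09,-0.105],[0,0,0]],[0,[0,0,0],[-0.0385,0,0]],[0,[0,0,0],[-0.0385,0,0]],[0,[0,0,0],[-0.0385,0,0]],[0,[0,0,0],[-0.0385,0,0]],[0,[0,0,0],[-0.0385,0,0]]]}}

```text
time_s: 11.18
ee_pos: [0.566, 0.1019, 0.3166]
orientation: [0.33, 0.626, -0.331, 0.625]
contact_force: [-0.8, -0.5, 0.1]
opening: 0.498
```

Request:
{"op": "send_rows", "data": {"targets": [[0,[0,0,0],[-0.0385,0,0]],[0,[0,0,0],[-0.0385,0,0]],[0,[0,0,0],[-0.0385,0,0]],[0,[0,0,0],[-0.0385,0,0]],[0,[0,0,0],[-0.0385,0,0]],[0,[0,0,0],[-0.0385,0,0]],[0,[0,0,0],[-0.0385,0,0]],[0,[0,0,0],[-0.0385,0,0]],[0,[0,0,0],[0,0,0]],[0,[0,0,0],[0,0,0]]]}}

```text
time_s: 12.02
ee_pos: [0.5661, 0.1018, 0.317]
orientation: [0.005, 0.707, -0.005, 0.707]
contact_force: [0.4, 0.5, -0.3]
opening: 0.5
```

Run:
```python
from h import *
aim([.566,.101,.236],89.3)
c=read_camera("wrist");X=cloud(c);im=c["img"].astype(int);r,g,b=im[...,0],im[...,1],im[...,2]
m=(r>120)&(g<70)&(b<80)&(X[...,2]>.254);P=X[m]
print("knob top",len(P),np.median(P,0),P.min(0),P.max(0))
m=(g>r+40)&(g>b+40)&(X[...,2]>.17)&(X[...,2]<.22)&(abs(X[...,0]-.58)<.05);P=X[m];print("green",len(P),np.median(P,0) if len(P) else "")
cv2.imwrite("pics/w4.png",c["img"][...,::-1])
```

```text
pos [0.5661 0.1018 0.317 ] jaw 89.2 tool x [-0.001 -0.    -1.   ] tool z [ 1.    -0.015 -0.001] open 0.5 F [ 0.4   0.49 -0.29] t 12.02
world d [-0.0001 -0.0008 -0.081 ] shift share total [ 4.048e-01 -3.800e-03  2.000e-04] turn share total [-0.0008 -0.0004  0.    ] deg [-0.1 -0.1  0. ]
knob top 466 [0.56623843 0.10111466 0.2576452 ] [0.5586391  0.09189764 0.25407208] [0.5757277  0.10919115 0.25986346]
green 34 [0.58973415 0.13022585 0.19655337]
```

View pics/w4.png

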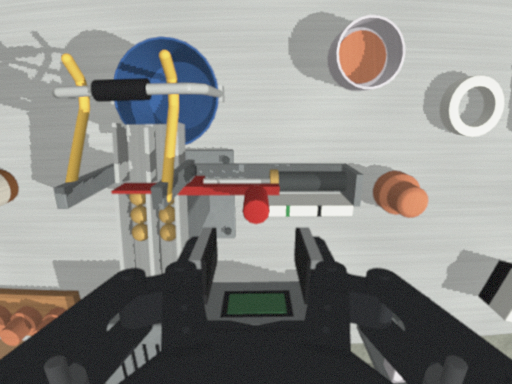

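Request:
{"op": "send_rows", "data": {"targets": [[0,[0.0405,0,0],[0,0,0]],[0,[0.0405,0,0],[0,0,0]],[0,[0.0405,0,0],[0,0,0]],[0,[0.0405,0,0],[0,0,0]],[0,[0.0405,0,0],[0,0,0]],[0,[0.0405,0,0],[0,0,0]],[0,[0.0405,0,0],[0,0,0]],[0,[0.0405,0,0],[0,0,0]],[0,[0.0405,0,0],[0,0,0]],[0,[0.0405,0,0],[0,0,0]]], "grip_force": 60}}

```text
time_s: 12.9
ee_pos: [0.5664, 0.1018, 0.2359]
orientation: [0.004, 0.707, -0.004, 0.707]
contact_force: [-0.6, 0.5, 0.3]
opening: 0.502
```

Request:
{"op": "send_rows", "data": {"targets": [[-1,[0,0,0],[0,0,0]],[-1,[0,0,0],[0,0,0]],[-1,[0,0,0],[0,0,0]],[-1,[0,0,0],[0,0,0]],[-1,[0,0,0],[0,0,0]],[-1,[0,0,0],[0,0,0]],[-1,[0,0,0],[0,0,0]]]}}

```text
time_s: 13.48
ee_pos: [0.5661, 0.1019, 0.2365]
orientation: [0.004, 0.707, -0.004, 0.707]
contact_force: [0.2, 2.3, -13.4]
opening: 0.218
```

```bash
python3 -c "
from h import *
aim([.566,.131,.236],89.3)"
```

```text
pos [0.5661 0.1019 0.2365] jaw 89.4 tool x [-0.001  0.    -1.   ] tool z [ 1.    -0.011 -0.001] open 0.218 F [  0.18   2.3  -13.37] t 13.48
world d [-0.0001  0.0291 -0.0005] shift share total [ 0.0024  0.1456 -0.0023] turn share total [ 0.0005 -0.0002 -0.    ] deg [ 0.1 -0.  -0. ]
```

Request:
{"op": "send_rows", "data": {"targets": [[-1,[0,0.015,0],[0,0,0]],[-1,[0,0.02,0],[0,0,0]],[-1,[0,0.02,0],[0,0,0]],[-1,[0,0.02,0],[0,0,0]],[-1,[0,0.02,0],[0,0,0]],[-1,[0,0.02,0],[0,0,0]],[-1,[0,0.02,0],[0,0,0]],[-1,[0,0.01,0],[0,0,0]],[-1,[0,0,0],[0,0,0]],[-1,[0,0,0],[0,0,0]]]}}

```text
time_s: 14.32
ee_pos: [0.5666, 0.1302, 0.2365]
orientation: [0.003, 0.707, -0.004, 0.707]
contact_force: [0.8, -8.2, -13.8]
opening: 0.219
```

Request:
{"op": "send_rows", "data": {"targets": [[-1,[0,0,0],[0,0,0]],[-1,[0,0,0],[0,0,0]],[-1,[0,0,0],[0,0,0]],[-1,[0,0,0],[0,0,0]],[-1,[0,0,0],[0,0,0]],[-1,[0,0,0],[0,0,0]],[-1,[0,0,0],[0,0,0]],[-1,[0,0,0],[0,0,0]],[-1,[0,0,0],[0,0,0]],[-1,[0,0,0],[0,0,0]]]}}

```text
time_s: 15.15
ee_pos: [0.5665, 0.13, 0.2365]
orientation: [0.003, 0.707, -0.004, 0.707]
contact_force: [1.5, -9.0, -13.4]
opening: 0.217
```

Run:
```python
from h import *
aim([.566,.131,.236],89.3)
c=read_camera("wrist");cv2.imwrite("pics/w5.png",c["img"][...,::-1])
X=cloud(c);im=c["img"].astype(int);r,g,b=im[...,0],im[...,1],im[...,2]
m=(r>120)&(g<70)&(b<80)&(X[...,2]>.19)&(X[...,2]<.215)&(abs(X[...,0]-.565)<.03);P=X[m]
if len(P): print("gate red y",P.min(0),P.max(0))
```

```text
pos [0.5665 0.13   0.2365] jaw 89.4 tool x [-0.001 -0.001 -1.   ] tool z [ 1.    -0.011 -0.001] open 0.217 F [  1.46  -8.96 -13.4 ] t 15.15
world d [-0.0005  0.001  -0.0005] shift share total [ 0.0023  0.005  -0.0027] turn share total [ 0.0005 -0.0002  0.0005] deg [ 0.1 -0.   0.1]
gate red y [0.56291233 0.0298719  0.20115921] [0.5726138  0.14939423 0.20972644]
```

View pics/w5.png

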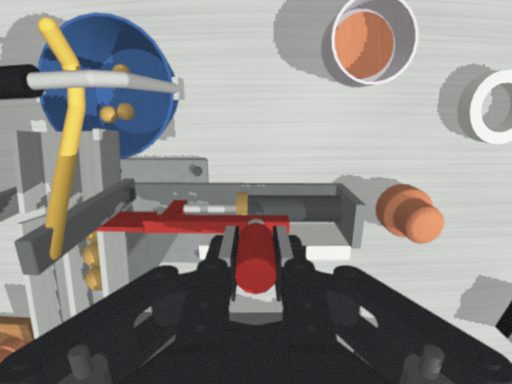

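The three near balls are in the pail, at pixels (121,70), (108,114) and (125,111). The three far balls are still behind the gate, near (92,258). The side force of about 9 N matches the spring at half travel, so I'm handing in.

```bash
python3 -c "
from h import *
print(job_done());o=observe();print(o['ee_pos'],o['contact_force'],o['opening'],o['time_s'])"
```

```text
the job is handed in; nothing more can be done
None
the job is handed in; nothing more can be done
```

The job is handed in. The middle-sized blue pail hangs on both prongs, and the gripper still holds the red knob at half travel. No verdict is reported, so these are my own last checks, at 15.15 s of the 61 s allowed:

- **Pail:** just after I let go, its sleeve measured about 2 mm from the seat, with the gate still shut. I did not measure its position again after the balls dropped; in the last picture it still hangs on the visible prong. The gripper has been clear of it since then.
- **Gate:** the knob moved about 28 to 29 mm and the tool sits at y 0.130 m, where I measured the green half-travel line. The side force is about 9.0 N, which matches the spring at half travel.
- **Balls:** the last wrist picture shows all three near-lane balls in the pail. Brass balls still stand behind the gate in the far lane, but a cheek partly hides them, so I could not count all three clearly.
- **Bystanders:** the arm touched none that I know of. I did not measure them again at the end.
- **Disagreements:** the top camera put the knob about 2 mm from where the wrist camera did in x, and I used the wrist value. There is also a steady downward reading of about 13 N from gripping the knob, well under the limits.

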